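Set a butcher's bowl cutter going at its fast speed

ROBOT

A 6-joint arm with a two-finger parallel gripper is mounted at the origin on a cart in front of the work surface, level with it; the furniture and walls round the work are solid. World frame = base frame: x ahead of the robot, y to its left, z up, the work surface at z = 0. Lengths are in m, angles in rad, forces in N, time in s.
With the tool pointing down it reaches from about 0.35 to 0.8 m from the base axis. Payload 7.3 kg.
Tool frame: the origin (TCP) lies on the mounting face of the last link; the fingertips stand 173 mm ahead of it and the grasp point (between the pads) lies 155 mm ahead of it; z points along the fingers, y is the line along which they close (so a half turn about z gives the same grasp; the last joint's range is limited). The gripper opens to 85 mm and grips with 20 to 120 N. Pads are 22 mm wide; open, the fingers measure 114 mm over their backs; the gripper's body (76 mm by 85 mm) begins 54 mm behind the grasp point. The pads swing forward as they close: fully open they stand 13 mm farther back than shut.
Start: joints at [-1.305, 0.342, 1.524, -0, 1.275, -0.146], TCP at [0.21, -0.481, 0.405] pointing down, gripper open.
Joint ranges: [-2.53, 2.53], [-0.77, 2.02], [0.04, 2.7], [-1, 4.14], [0.28, 2.66], [-3.11, 3.11]. Speed limits (rad/s): [2.57, 2.57, 3.14, 3.14, 3.14, 3.14].

INTERFACE

Orientations are given as a unit quaternion [w, x, y, z].
In Python, from cell import r gives the robot as it stands.
- The arm moves only by the tool arm_command, never from a script. Its argument "increments" is a list that holds one entry, the list of rows, each a list of 7 numbers: the shift along the tool's x, y, z in mm, then the turn, a rotation vector about the tool's x, y, z in degrees, then the closure, from 0 (fully open) to 1 (shut). A call has exactly 8 rows; each row shifts and turns the commanded pose from where the row before left it, along the tool's axes as they then stand; what a row does not reach is not made up. A row lasts 1/12 s, in which the tool goes at most 41.7 mm and 7.16 degrees, less where a joint would pass 70% of its speed; a pose out of reach is approached as far as the arm can. A call with a gripper value outside its range is refused whole. The fingers move at their own pace and stop on an object; "grip_force" is the grip in N (left out, the last holds). Time passes only in rows, so rows that do not move let the fingers close, or fill a call up. It gives the time, the measured TCP pose, the force, the opening and the grip force at its end, in the units of the state.
- r.observe(): the state, without advancing time (a new reading comes with each control period).
- r.read_camera(name): name is "side" or "top" or "wrist"; returns a dict with "frame" (480x640x3 uint8, red, green, blue), "intrinsics" (3x3 intrinsics, pixels), "R" (3x3) and "t" (3): a world point X has camera coordinates R X + t; the wrist camera has in their place "tool_from_camera" (4x4, takes a point from camera to tool coordinates, whose origin is the TCP and whose axes are the flange's). Camera axes: x right, y down, z forward; pixel columns grow to the right and rows downward; lengths in m; the calibration is good to about 2 mm. A picture is of the moment at which its call begins: read the wrist's pose just before it. There is no depth.
- r.job_done(): hands the job in; it is judged then, once.
The state is a dict: "clock": time; "joints": joint angles; "qvel": joint speeds; "effort": joint torques, N m; "tool_pos": TCP position; "tool_rot": TCP orientation; "contact_force": force on the tool from outside, world axes, zero at the start; "ft_torque": the same for the moment, N m; "grip_width": finger opening in m; "grasp_force": force on a finger pad.
Only numpy, scipy, OpenCV 4.12 (cv2) and the standard library are available. Lean on these libraries where they do the work, as an engineer would, in place of code of your own. Each camera call takes 0.05 s, during which the arm holds its last target. There are 200 camera calls.

TASK

Set the bowl cutter going at its fast speed: push the raised knife hood down by the pad on its front edge until it is fully shut, then push the speed lever away from you past the slow notch to its second stop (fast), and only then press the flat start button right in. Only push with the fingertips: do not pinch the lever or raise the hood further, do not press the mushroom-shaped stop button beside the start button, and leave the things standing round the machine where they are. Finish clear of everything.

Things in the scene. Friction and masses are not known exactly. Their poses are not given: they have to be found in the camera images.
- cutter: Bench bowl cutter, steel, fixed; 385 mm deep, 425 wide. Origin on the table under the axis of its round bowl (286 mm across, rim 151 mm up); +x to its back (away from the robot), +y to its left. Console: block along its right side, 115 mm wide, middle line at y = -217.5 mm, flat top 140 mm up; carries the lever and, at the near end, two buttons. Motor housing at the back, 165 mm tall.
- hood (a joint): Knife hood, a half-round steel cover over the far half of the bowl, hinged at the back. 0 = shut (top 222 mm above the table), grows as it opens up and back, to 1.0 rad; it starts raised by 0.55 to 0.85 rad. A stiff hinge keeps it where it is left; about 2 to 5 N pushed down on the pad moves it, and it stays shut.
- hood_pad (a point): Middle of the top face of the hand pad, a thin ribbed rubber pad 44 x 110 mm on the front edge of the hood's flat top. z axis out of the pad (straight up when shut). It moves on an arc about hood_hinge; when shut it lies 162 mm nearer to the front than the hinge pin and 37 mm above it.
- hood_hinge (a point): Middle of the hood's hinge pin, 188 mm above the table; the pin lies along the machine's y axis. The point turns with the hood; its y axis is the pin.
- speed_lever (a joint): Speed lever, standing up out of a slot on the console that runs along the machine's x axis. 0 = off, leaning to the front by 0.45 rad; 0.45 = slow (first notch, upright); 0.90 = fast (second notch and end stop at 0.92, leaning to the back by 0.45 rad). A sprung detent pulls it into the nearest notch and holds it there; leaving a notch takes about 3 to 9 N on the grip, more the lower it is pushed.
- lever_grip (a point): Middle of the near face (the robot's side) of the lever's black grip, which is 28 mm wide, 18 thick and 72 tall, rounded at the top. The point lies 76 mm from the pivot, the grip's upper end 113 mm and its lower end 40 mm. The pivot is in the machine's frame at x = 20, y = -217.5, z = 122 mm. z axis along the lever, x axis out of the far face.
- lever_far_half: Far half of the lever's two-part grip (the side away from the robot). Origin at the lever's pivot, axes as the lever's. Not to be touched: only the near face is pushed.
- start_button (a joint): Start button, flat-topped, 28 mm across, in a 44 mm round collar on the near end of the console, on its left (bowl) side. 0 = out, 0.006 m = fully pressed; it springs back; 5 N presses it fully.
- start_button_top (a point): Middle of the top of the start button, 158 mm above the table and 6 mm above its collar when out.
- stop_button (a joint): Stop button, mushroom head 40 mm across on a stem, right of the start button, 56 mm from it (middle to middle). 0 = out, 0.006 m = pressed. Not to be pressed.
- stop_top (a point): Middle of the top of the mushroom head, 172 mm above the table.
- salt_tub: White round tub with a flat lid, 64 mm across, 75 tall, beside the console; a bystander, origin under its middle.
- cure_tin: White round tin, 60 mm across, 100 tall, beside the console; a bystander, origin under its middle.
- pepper_jar: Brown spice jar, 52 mm across, 85 tall, beside the console; a bystander, origin under its middle.
- thermometer: Probe thermometer, 167 mm long, lying in front of the machine; a bystander, origin under its middle.
- scraper: Bench scraper, 90 x 112 mm, 21 tall, lying left of the machine; a bystander, origin under its middle.
- brush: Board brush, 30 x 110 mm, 42 tall, left of the machine; a bystander, origin under its middle.
- spice_box: Sheet steel spice box, 96 x 122 x 67 mm, left of the machine; a bystander, origin under its middle.

How it is judged:
By the outcome, as a careful person would: the job done as asked, in the order asked, and still so for the second after the job is handed in, with the robot touching nothing.
It also fails if it takes over 54 s, if anything falls off the work surface, if the arm or the gripper's body presses on something with over 40 N, if the wrist force passes 120 N, or if a joint passes its speed limit or range.

## Working session

There is one attempt and no reset: what is moved stays moved. The work goes in short steps, Python scripts to look and compute and a tool call to move; the robot and the scene stay as the last step left them, time stands still between calls to the robot, and variables do not carry over. Pictures are saved under pics/ and viewed, at most 10 in all, crops included, and the job is handed in when it is done.

Besides the shell and the picture viewer there is one more tool, called after "Request:" as a command line: name --argument value ..., lists and objects as JSON in quotes. arm_command: Moves the arm, as the interface text tells. Its arguments: {"type":"object","properties":{"increments":{"type":"array"},"grip_force":{"type":"number"}},"required":["increments"]}

```bash
mkdir -p pics; ls; python3 - <<'E'
from cell import r
import cv2,numpy as np
s=r.observe();print(s['clock'],s['tool_pos'],s['tool_rot'],s['contact_force'])
for n in("top","side"):
    c=r.read_camera(n);cv2.imwrite(f"pics/{n}0.png",c["frame"][:,:,::-1])
    np.savez(f"{n}.npz",**{k:c[k] for k in("frame","intrinsics","R","t")})
    print(n,c["intrinsics"].tolist(),(-c["R"].T@c["t"]).round(3),c["R"].round(2).tolist())
E
```

```text
pics
0.0 [ 0.21011549 -0.48096664  0.40401067] [-8.04023702e-04  9.78878359e-01  2.04441948e-01 -4.10967067e-05] [0.18197155 0.32414569 0.61505009]
top [[536.2302493596088, 0.0, 313.0847367859945], [0.0, 536.2302493596088, 237.3636934569832], [0.0, 0.0, 1.0]] [0.397 0.087 1.261] [[-0.0, -1.0, 0.01], [-0.99, -0.0, -0.16], [0.16, -0.01, -0.99]]
side [[554.2850096705617, 0.0, 318.19607274676844], [0.0, 554.2850096705617, 242.60094995209002], [0.0, 0.0, 1.0]] [ 1.45  -0.119  1.073] [[0.23, 0.97, 0.0], [0.7, -0.16, -0.7], [-0.68, 0.16, -0.72]]
```

View pics/top0.png

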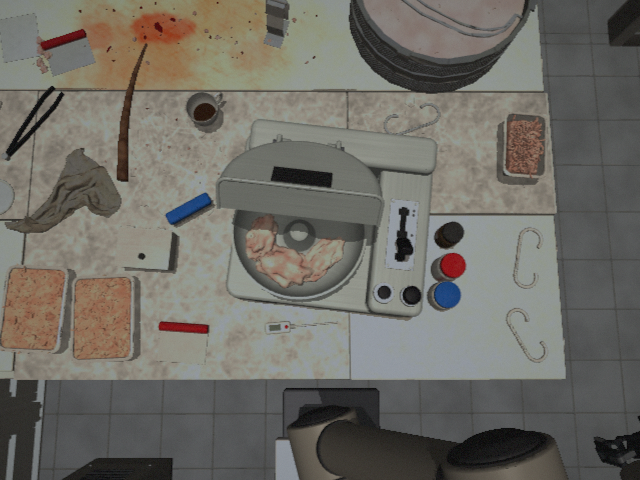

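View pics/side0.png

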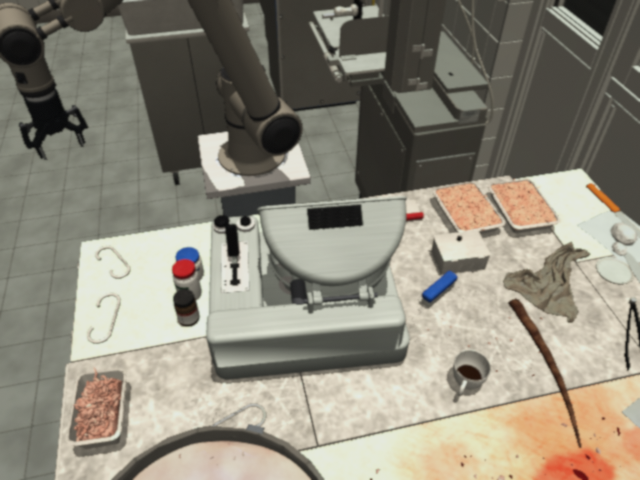

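The top view shows the start button near (383,293), the stop button near (411,296), the lever grip near (404,245) and the black pad near (302,178). In the side view the pad is near (335,217) and the lever near (233,240).

```bash
cat > h.py <<'E'
import numpy as np,cv2
from scipy.spatial.transform import Rotation as Ro
def load(n): return dict(np.load(n+".npz"))
def ray(c,p):
    d=c["R"].T@np.linalg.solve(c["intrinsics"],[p[0],p[1],1.]);return -c["R"].T@c["t"],d/np.linalg.norm(d)
def plane(c,p,z):
    o,d=ray(c,p);return o+d*(z-o[2])/d[2]
def tri(c1,p1,c2,p2):
    o1,d1=ray(c1,p1);o2,d2=ray(c2,p2)
    k=np.linalg.lstsq(np.c_[d1,-d2],o2-o1,rcond=None)[0]
    a,b=o1+k[0]*d1,o2+k[1]*d2;return (a+b)/2,np.linalg.norm(a-b)
def proj(c,X):
    q=c["intrinsics"]@(c["R"]@np.asarray(X)+c["t"]);return q[:2]/q[2]
E
python3 - <<'E'
from h import *
T,S=load("top"),load("side")
def comps(c,box,th,mn=40):
    x0,y0,x1,y1=box;g=c["frame"][y0:y1,x0:x1].max(2)
    n,l,s,ce=cv2.connectedComponentsWithStats((g<th).astype(np.uint8))
    return [(ce[i]+[x0,y0],s[i,4],(s[i,:4]+[x0,y0,0,0]),cv2.minAreaRect(np.argwhere(l==i)[:,::-1].astype(np.float32)+np.float32([x0,y0]))) for i in range(1,n) if s[i,4]>mn]
for nm,c,b in(("top pad",T,(265,160,340,195)),("top console",T,(368,195,425,310)),("side pad",S,(295,198,375,235)),("side console",S,(205,205,262,300))):
    for th in (45,60):
        print(nm,th)
        for q in comps(c,b,th): print("  ",q[0].round(1),q[1],q[2],np.round(q[3][0],1),np.round(q[3][1],1),round(q[3][2],1))
a=cv2.resize(T["frame"][190:310,365:440],None,fx=5,fy=5,interpolation=2)
b=cv2.resize(S["frame"][195:305,205:305],None,fx=4,fy=5.454,interpolation=2)
cv2.imwrite("pics/z.png",np.hstack([a,b])[:,:,::-1])
print("start",plane(T,(383,293),.158),"stop",plane(T,(411,296),.172))
E
```

```text
top pad 45
   [301.5 176.4] 836 [271 167  61  20] [301.2 176.4] [59.7 14.1] 6.3
top pad 60
   [301.8 176.6] 883 [271 167  61  21] [301.5 176.6] [60.2 14.9] 6.6
top console 45
   [402.7 238.1] 470 [395 207  18  54] [405.2 233.9] [16.5 53.2] 5.0
   [383.9 291.6] 110 [378 286  12  12] [383.5 291.5] [11. 11.] 90.0
   [411.4 294.9] 250 [403 286  18  18] [411.5 294.5] [17. 17.] 90.0
top console 60
   [402.8 237.9] 502 [395 207  18  54] [404.8 233.8] [16.8 53.3] 3.8
   [383.7 292. ] 127 [378 286  13  13] [384. 292.] [12. 12.] 0.0
   [411.6 294.8] 265 [403 286  18  18] [411.5 294.5] [17. 17.] 90.0
side pad 45
   [334.4 216.7] 990 [308 206  54  23] [334.4 216.7] [19.2 52.1] 85.4
side pad 60
   [334.4 216.7] 1036 [308 205  54  24] [334.5 216.7] [19.9 52.5] 85.6
side console 45
   [228.5 233.9] 437 [215 214  23  42] [229.4 234.7] [42.5 17.1] 66.4
   [244.8 220.3] 57 [241 215   9  10] [245.  220.5] [7.8 7.8] 45.0
   [234.4 274.5] 59 [232 265   6  19] [234.5 274. ] [18.  5.] 90.0
side console 60
   [234.2 223.5] 878 [215 205  46  52] [232.  224.2] [35.1 58.4] 24.9
   [234.4 273.9] 80 [231 264   8  21] [234.5 274. ] [20.  7.] 90.0
start [ 0.46484667 -0.06876008  0.158     ] stop [ 0.45790323 -0.12347113  0.172     ]
```

View pics/z.png

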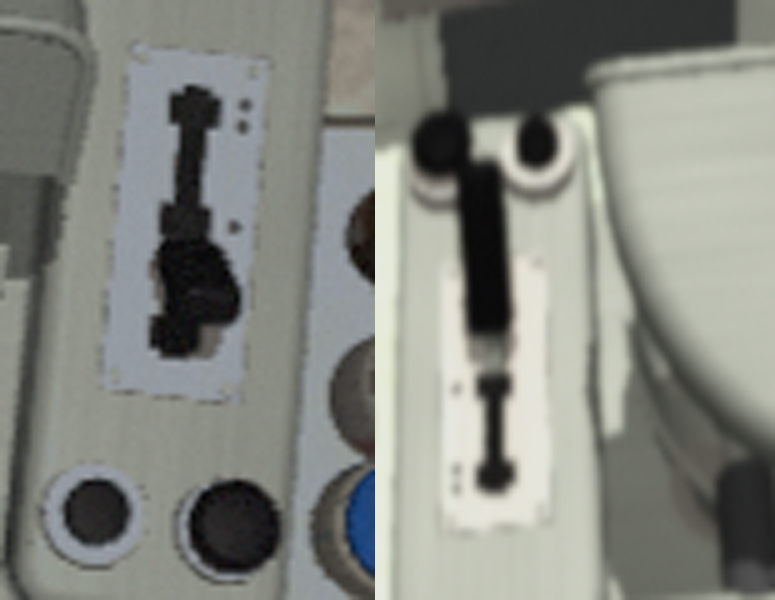

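The zoom shows the lever leaning to the front, with its slot notches at top-view (404,211), (402,234) and (400,257). The start button is on the left with its white collar, and the stop mushroom is on the right.

```bash
python3 - <<'E'
from h import *
T,S=load("top"),load("side")
f=lambda x,y:(365+x/5-.4,190+y/5-.4)
st=plane(T,(383.8,291.8),.158);sp=plane(T,(411.5,294.8),.172)
print("start",st,"stop",sp,np.linalg.norm((st-sp)[:2]))
v=(st-sp)[:2];print("yaw btn",np.degrees(np.arctan2(v[1],v[0]))-90)
pl=[plane(T,f(*p),.14) for p in((140,50),(265,65),(240,400),(110,385))]
for a,b in((3,0),(2,1)):
    v=pl[a]-pl[b];print("yaw plate",np.degrees(np.arctan2(-v[1],-v[0])))
n0,n2=plane(T,f(175,335),.14),plane(T,f(195,105),.14);v=n2-n0;print("yaw slot",np.degrees(np.arctan2(v[1],v[0])),n0,n2,np.linalg.norm(v))
P,e=tri(T,(301.6,176.5),S,(334.4,216.7));print("pad",P,e)
print("start tri",tri(T,(383.8,291.8),S,(244.8,220.3)))
for yaw in(-5,-6,-7,-8):
    c,s=np.cos(np.radians(yaw)),np.sin(np.radians(yaw));R=np.array([[c,-s],[s,c]])
    piv=(R.T@((n0+n2)[:2]/2));org=piv-[.02,-.2175]
    print(yaw,"org",(R@org).round(4),"pad_m",(R.T@P[:2]-org).round(4),"start_m",(R.T@st[:2]-org).round(4),"stop_m",(R.T@sp[:2]-org).round(4))
E
```

```text
start [ 0.46730216 -0.0704608   0.158     ] stop [ 0.46032461 -0.124562    0.172     ] 0.05454930207820823
yaw btn -7.348989964645
yaw plate -6.4400387414081095
yaw plate -6.056170345710366
yaw slot -6.505680884775505 [ 0.54250835 -0.1081052   0.14      ] [ 0.64177969 -0.11942571  0.14      ] 0.09991472802404844
pad [0.66708054 0.09736276 0.31439929] 0.00037446201734019357
start tri (array([ 0.46743634, -0.07046166,  0.15645045]), np.float64(0.00044116304238430945))
-5 org [0.5912 0.1047] pad_m [ 0.0763 -0.0006] start_m [-0.1081 -0.1852] stop_m [-0.1104 -0.2397]
-6 org [0.595  0.1046] pad_m [0.0725 0.0003] start_m [-0.1087 -0.1875] stop_m [-0.11  -0.242]
-7 org [0.5988 0.1046] pad_m [0.0686 0.0012] start_m [-0.1092 -0.1897] stop_m [-0.1095 -0.2443]
-8 org [0.6026 0.1044] pad_m [0.0648 0.002 ] start_m [-0.1097 -0.192 ] stop_m [-0.109  -0.2465]
```

```bash
cat >> h.py <<'E'
YAW=np.radians(-6.6);ORG=np.array([.5973,.1046])
c_,s_=np.cos(YAW),np.sin(YAW);RM=np.array([[c_,-s_,0],[s_,c_,0],[0,0,1]])
def tip():
    from cell import r
    s=r.observe();q=s['tool_rot'];R=Ro.from_quat([*q[1:],q[0]]).as_matrix()
    p=np.array(s['tool_pos'])+R@[0,0,.173]
    m=RM.T@(p-[*ORG,0])
    want=RM@np.diag([1.,-1,-1])
    print("t",round(s['clock'],2),"tip_m mm",(m*1000).round(1),"rotvec to aligned(tool,deg)",np.degrees(Ro.from_matrix(R.T@want).as_rotvec()).round(2),"F",np.round(s['contact_force'],1),"w",round(s['grip_width'],4))
E
python3 - <<'E'
from h import *
tip()
for t in np.arange(.66,-.03,-.06):
    s,c=np.sin(t),np.cos(t);print(round(t,2),"tip",np.round([178-173*c+37*s+11,188+173*s+37*c],1))
E
```

```text
t 0.1 tip_m mm [-317.4 -626.   231.1] rotvec to aligned(tool,deg) [-8.00e-02  1.00e-02  3.02e+01] F [-0.1 -0.6 -0.1] w 0.0856
0.66 tip [ 75.  323.3]
0.6 tip [ 67.1 316.2]
0.54 tip [ 59.6 308.7]
0.48 tip [ 52.6 300.7]
0.42 tip [ 46.1 292.3]
0.36 tip [ 40.1 283.6]
0.3 tip [ 34.7 274.5]
0.24 tip [ 29.8 265.1]
0.18 tip [ 25.4 255.4]
0.12 tip [ 21.7 245.4]
0.06 tip [ 18.5 235.3]
0.0 tip [ 16. 225.]
```

Request:
arm_command --increments '[[[0,0,-30,0,0,6,1],[0,0,-30,0,0,6,1],[0,0,-30,0,0,6,1],[0,0,-30,0,0,6,1],[0,0,-20,0,0,6.3,1],[0,0,0,0,0,0,1],[0,0,0,0,0,0,1],[0,0,0,0,0,0,1]]]' --grip_force 60

```text
clock: 0.77
tool_pos: [0.2102, -0.4811, 0.5434]
tool_rot: [-0.001, 0.998, -0.058, -0.0]
contact_force: [-0.7, -0.0, 0.3]
grip_width: 0.0
grasp_force: 0.0
```

```bash
python3 -c "
from h import *
tip()"
```

```text
t 0.77 tip_m mm [-317.4 -625.9  370.4] rotvec to aligned(tool,deg) [-0.12  0.05 -0.01] F [-0.7 -0.   0.3] w 0.0
```

Request:
arm_command --increments '[[[16,-26,0,0,0,0,1],[16,-26,0,0,0,0,1],[16,-26,0,0,0,0,1],[16,-26,0,0,0,0,1],[16,-26,0,0,0,0,1],[16,-26,0,0,0,0,1],[16,-26,0,0,0,0,1],[16,-26,0,0,0,0,1]]]'

```text
clock: 1.43
tool_pos: [0.3622, -0.2882, 0.5431]
tool_rot: [-0.001, 0.998, -0.058, -0.001]
contact_force: [0.8, -0.2, -0.3]
grip_width: -0.0003
grasp_force: 0.0
```

Request:
arm_command --increments '[[[16,-26,0,0,0,0,1],[16,-26,0,0,0,0,1],[16,-26,0,0,0,0,1],[16,-26,0,0,0,0,1],[16,-26,0,0,0,0,1],[16,-26,0,0,0,0,1],[16,-26,0,0,0,0,1],[16,-26,0,0,0,0,1]]]'

```text
clock: 2.1
tool_pos: [0.5138, -0.0964, 0.5429]
tool_rot: [-0.0, 0.998, -0.058, -0.002]
contact_force: [-0.1, -1.1, 1.1]
grip_width: -0.0002
grasp_force: 0.0
```

Request:
arm_command --increments '[[[16,-26,0,0,0,0,1],[16,-26,0,0,0,0,1],[16,-26,0,0,0,0,1],[16,-26,0,0,0,0,1],[16,-26,0,0,0,0,1],[16,-26,0,0,0,0,1],[16,-26,0,0,0,0,1],[8,-2,0,0,0,0,1]]]'

```text
clock: 2.77
tool_pos: [0.6553, 0.0751, 0.5414]
tool_rot: [-0.001, 0.998, -0.056, -0.002]
contact_force: [0.2, 0.1, -0.4]
grip_width: -0.0002
grasp_force: 0.0
```

```bash
python3 -c "
from h import *
tip()
from cell import r
c=r.read_camera('side');cv2.imwrite('pics/s1.png',c['frame'][120:380,150:470,::-1])"
```

```text
t 2.77 tip_m mm [ 60.3 -22.4 368.4] rotvec to aligned(tool,deg) [-0.07  0.26  0.22] F [ 0.2  0.1 -0.4] w -0.0002
```

View pics/s1.png

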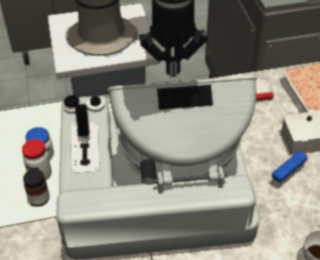

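The view shows the fingers just above and in front of the pad, slightly to its right. I'll shift over it and descend.

Request:
arm_command --increments '[[[5,-8,0,0,0,0,1],[5,-8,0,0,0,0,1],[4,-7,0,0,0,0,1],[0,0,15,0,0,0,1],[0,0,10,0,0,0,1],[0,0,5,0,0,0,1],[0,0,5,0,0,0,1],[0,0,5,0,0,0,1]]]'

```text
clock: 3.48
tool_pos: [0.6701, 0.0916, 0.5041]
tool_rot: [0.0, 0.998, -0.059, -0.0]
contact_force: [0.6, 0.5, -0.2]
grip_width: -0.0001
grasp_force: 0.0
```

```bash
python3 -c "
from h import *
tip()"
```

```text
t 3.48 tip_m mm [ 73.7  -4.6 331.1] rotvec to aligned(tool,deg) [ 0.02  0.04 -0.12] F [ 0.6  0.5 -0.2] w -0.0001
```

Request:
arm_command --increments '[[[0,0,4,0,0,0,1],[0,0,4,0,0,0,1],[-4,0,4,0,0,0,1],[-4,0,4,0,0,0,1],[-4,0,4,0,0,0,1],[-4,0,4,0,0,0,1],[-3.5,0,4,0,0,0,1],[-3.5,0,4,0,0,0,1]]]'

```text
clock: 4.15
tool_pos: [0.6471, 0.0946, 0.4727]
tool_rot: [0.0, 0.998, -0.059, 0.0]
contact_force: [0.4, -0.5, 1.0]
grip_width: 0.0
grasp_force: 0.7
```

```bash
python3 -c "
from h import *
tip()"
```

```text
t 4.15 tip_m mm [ 50.7  -4.2 299.7] rotvec to aligned(tool,deg) [ 0.02 -0.04 -0.12] F [ 0.4 -0.5  1. ] w 0.0
```

Request:
arm_command --increments '[[[0,0,4,0,0,0,1],[-3,0,5,0,0,0,1],[-3,0,4.5,0,0,0,1],[-3,0,4.5,0,0,0,1],[-3,0,4.5,0,0,0,1],[-2.5,0,4.5,0,0,0,1],[-2.5,0,4.5,0,0,0,1],[-2.5,0,4.5,0,0,0,1]]]'

```text
clock: 4.82
tool_pos: [0.6278, 0.0971, 0.4361]
tool_rot: [0.0, 0.998, -0.058, 0.0]
contact_force: [0.5, -0.1, 0.2]
grip_width: -0.0001
grasp_force: 0.3
```

```bash
python3 -c "
from h import *
tip()
from cell import r
c=r.read_camera('side');cv2.imwrite('pics/s2.png',cv2.resize(c['frame'][150:350,180:440,::-1],None,fx=2,fy=2))"
```

```text
t 4.82 tip_m mm [ 31.2  -3.9 263.1] rotvec to aligned(tool,deg) [ 0.   -0.01 -0.1 ] F [ 0.5 -0.1  0.2] w -0.0001
```

View pics/s2.png

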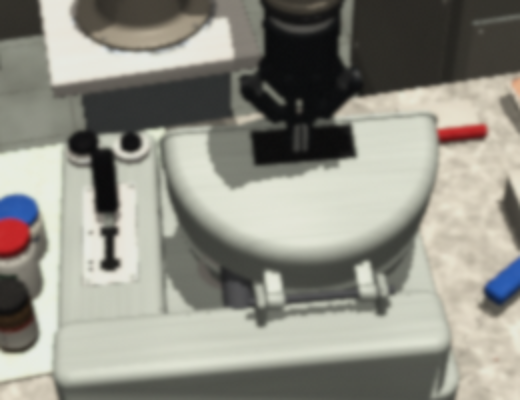

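```bash
python3 - <<'E'
from h import *
from cell import r
S=load("side")
for t in(.64,.4,.25,.1,0):
    s,c=np.sin(t),np.cos(t)
    o=[]
    for y in(-.055,.055):
        for d in (-.184,-.140):
            m=np.array([.178+d*c+.037*s,y,.188-d*s+.037*c]);o.append(proj(S,RM@m+[*ORG,0]).round(0).tolist())
    print(t,o)
tip()
g=r.read_camera('side')["frame"].max(2)[195:260,290:380]<50
n,l,s,ce=cv2.connectedComponentsWithStats(g.astype(np.uint8));print(s[s[:,4]>30],"offset 290,195")
E
```

```text
0.64 [[306.0, 208.0], [308.0, 230.0], [360.0, 204.0], [362.0, 225.0]]
0.4 [[304.0, 211.0], [307.0, 230.0], [357.0, 207.0], [359.0, 226.0]]
0.25 [[304.0, 215.0], [306.0, 232.0], [355.0, 211.0], [358.0, 228.0]]
0.1 [[304.0, 220.0], [306.0, 236.0], [354.0, 216.0], [357.0, 232.0]]
0 [[304.0, 225.0], [306.0, 239.0], [353.0, 221.0], [356.0, 235.0]]
t 4.87 tip_m mm [ 30.5  -3.9 262.2] rotvec to aligned(tool,deg) [ 0.02  0.11 -0.1 ] F [ 0.1  0.4 -1.1] w -0.0001
[[   0    0   90   65 4423]
 [  11    0   67   37 1407]] offset 290,195
```

The pad's lower corners are near (307,231) and (357,228), which matches about 0.25 rad, so the hood is following the fingers.

Request:
arm_command --increments '[[[-2.5,0,5,0,0,0,1],[-2,0,5,0,0,0,1],[-2,0,5,0,0,0,1],[-2,0,5,0,0,0,1],[-1.5,0,5,0,0,0,1],[-1.5,0,5,0,0,0,1],[-1,0,4,0,0,0,1],[0,0,3,0,0,0,1]]]'

```text
clock: 5.58
tool_pos: [0.6153, 0.0986, 0.399]
tool_rot: [0.0, 0.998, -0.058, -0.001]
contact_force: [-0.6, -0.4, 1.3]
grip_width: 0.0002
grasp_force: 0.4
```

```bash
python3 -c "
from h import *
tip()"
```

```text
t 5.58 tip_m mm [ 18.4  -3.9 226. ] rotvec to aligned(tool,deg) [ 0.01  0.06 -0.1 ] F [-0.6 -0.4  1.3] w 0.0002
```

Request:
arm_command --increments '[[[0,0,1.5,0,0,0,1],[0,0,1.5,0,0,0,1],[0,0,1,0,0,0,1],[0,0,1,0,0,0,1],[0,0,1,0,0,0,1],[0,0,0,0,0,0,1],[0,0,0,0,0,0,1],[0,0,0,0,0,0,1]]]'

```text
clock: 6.25
tool_pos: [0.6147, 0.0986, 0.3983]
tool_rot: [-0.0, 0.998, -0.058, 0.002]
contact_force: [-11.8, 0.7, 24.0]
grip_width: 0.0002
grasp_force: 11.8
```

```bash
python3 -c "
from h import *
tip()"
```

```text
t 6.25 tip_m mm [ 18.6  -3.9 225.3] rotvec to aligned(tool,deg) [-0.02 -0.2  -0.09] F [-11.8   0.7  24. ] w 0.0002
```

Request:
arm_command --increments '[[[0,0,-5,0,0,0,1],[0,0,-20,0,0,0,1],[0,0,-25,0,0,0,1],[0,0,-20,0,0,0,1],[-10,25,0,0,0,0,1],[-15,30,0,0,0,0,1],[-15,30,0,0,0,0,1],[-15,30,0,0,0,0,1]]]'

```text
clock: 6.92
tool_pos: [0.5467, -0.0101, 0.4635]
tool_rot: [0.0, 0.998, -0.058, 0.0]
contact_force: [0.4, -0.3, -0.1]
grip_width: 0.0002
grasp_force: 0.0
```

Request:
arm_command --increments '[[[-15,30,0,0,0,0,1],[-14,30,0,0,0,0,1],[0,25,0,0,0,0,1],[0,14,0,0,0,0,1],[0,0,0,0,0,0,1],[0,0,0,0,0,0,1],[0,0,0,0,0,0,1],[0,0,0,0,0,0,1]]]'

```text
clock: 7.58
tool_pos: [0.5074, -0.1033, 0.4636]
tool_rot: [-0.0, 0.998, -0.058, -0.0]
contact_force: [0.1, -0.1, -0.1]
grip_width: -0.0001
grasp_force: 0.0
```

```bash
python3 - <<'E'
from h import *
tip()
from cell import r
a=r.read_camera('side')['frame'][150:350,180:440];b=r.read_camera('top')['frame'][190:320,330:450]
cv2.imwrite('pics/s3.png',np.hstack([cv2.resize(a,(455,350)),cv2.resize(b,(323,350))])[:,:,::-1])
E
```

```text
t 7.58 tip_m mm [ -65.4 -216.8  290.6] rotvec to aligned(tool,deg) [-0.01  0.01 -0.03] F [ 0.1 -0.1 -0.1] w -0.0001
```

View pics/s3.png

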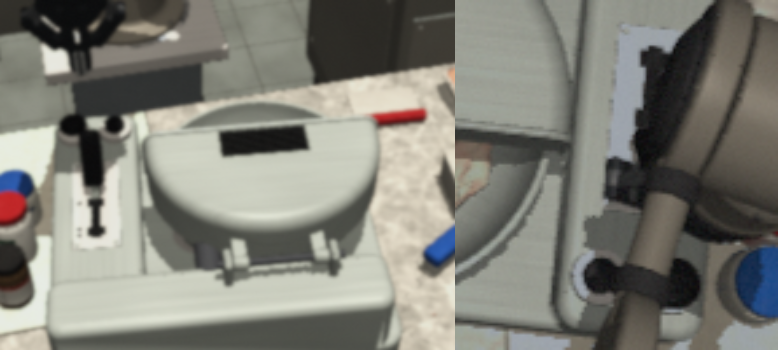

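The hood is shut: the pad corners at about (306,226) and (307,240) match the shut prediction. The fingers stand above and in front of the lever, so I'll descend.

Request:
arm_command --increments '[[[0,0,25,0,0,0,1],[0,0,25,0,0,0,1],[0,0,25,0,0,0,1],[0,0,15,0,0,0,1],[0,0,10,0,0,0,1],[0,0,0,0,0,0,1],[6,0,0,0,0,0,1],[6,0,0,0,0,0,1]]]'

```text
clock: 8.35
tool_pos: [0.52, -0.1056, 0.365]
tool_rot: [0.0, 0.998, -0.058, 0.001]
contact_force: [0.5, 0.0, 0.9]
grip_width: 0.0002
grasp_force: 0.0
```

Request:
arm_command --increments '[[[5,0,0,0,0,0,1],[5,0,0,0,0,0,1],[5,0,0,0,0,0,1],[5,0,0,0,0,0,1],[5,0,0,0,0,0,1],[5,0,0,0,0,0,1],[4,0,0,0,0,0,1],[4,0,0,0,0,0,1]]]'

```text
clock: 9.02
tool_pos: [0.5576, -0.1102, 0.3641]
tool_rot: [0.0, 0.998, -0.058, 0.001]
contact_force: [-0.2, -0.1, 1.1]
grip_width: 0.0
grasp_force: 0.0
```

```bash
python3 -c "
from h import *
tip()"
```

```text
t 9.02 tip_m mm [ -14.4 -218.   191.1] rotvec to aligned(tool,deg) [ 0.02 -0.09 -0.11] F [-0.2 -0.1  1.1] w 0.0
```

Request:
arm_command --increments '[[[5,0,0,0,0,0,1],[5,0,0,0,0,0,1],[5,0,0,0,0,0,1],[5,0,0,0,0,0,1],[5,0,0,0,0,0,1],[5,0,0,0,0,0,1],[4,0,0,0,0,0,1],[4,0,0,0,0,0,1]]]'

```text
clock: 9.68
tool_pos: [0.5952, -0.1145, 0.3636]
tool_rot: [0.0, 0.998, -0.058, 0.0]
contact_force: [-0.3, 0.1, 0.4]
grip_width: -0.0
grasp_force: 0.0
```

```bash
python3 -c "
from h import *
tip()
from cell import r
c=r.read_camera('side');cv2.imwrite('pics/s4.png',cv2.resize(c['frame'][180:310,190:310,::-1],None,fx=4,fy=4))"
```

```text
t 9.68 tip_m mm [  23.2 -217.9  190.6] rotvec to aligned(tool,deg) [ 0.   -0.03 -0.11] F [-0.3  0.1  0.4] w -0.0
```

View pics/s4.png

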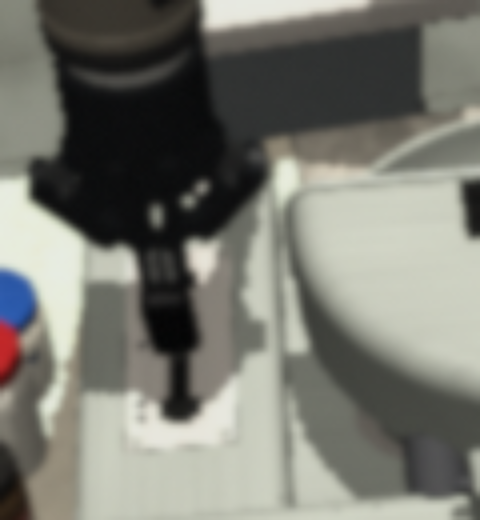

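The fingers are behind the lever grip, whose foot is near (234,266). The lever is not yet at the last notch, so I'll keep pushing.

Request:
arm_command --increments '[[[3,0,0,0,0,0,1],[2,0,0,0,0,0,1],[2,0,0,0,0,0,1],[1,0,0,0,0,0,1],[1,0,0,0,0,0,1],[0,0,0,0,0,0,1],[0,0,0,0,0,0,1],[0,0,0,0,0,0,1]]]'

```text
clock: 10.4
tool_pos: [0.6035, -0.1155, 0.3637]
tool_rot: [0.0, 0.998, -0.059, 0.0]
contact_force: [0.1, 1.3, -0.9]
grip_width: 0.0001
grasp_force: 0.0
```

```bash
python3 -c "
from h import *
tip()"
```

```text
t 10.4 tip_m mm [  31.4 -218.   190.7] rotvec to aligned(tool,deg) [ 0.   -0.   -0.11] F [ 0.1  1.3 -0.9] w 0.0001
```

Request:
arm_command --increments '[[[1,0,0,0,0,0,1],[1,0,0,0,0,0,1],[1,0,0,0,0,0,1],[1,0,0,0,0,0,1],[0,0,0,0,0,0,1],[0,0,0,0,0,0,1],[0,0,0,0,0,0,1],[0,0,0,0,0,0,1]]]'

```text
clock: 11.07
tool_pos: [0.6074, -0.116, 0.3636]
tool_rot: [0.0, 0.998, -0.058, -0.0]
contact_force: [-2.1, -0.2, -0.4]
grip_width: 0.0
grasp_force: 0.8
```

```bash
python3 -c "
from h import *
tip()"
```

```text
t 11.07 tip_m mm [  35.4 -218.   190.6] rotvec to aligned(tool,deg) [ 0.    0.02 -0.1 ] F [-2.1 -0.2 -0.4] w 0.0
```

Request:
arm_command --increments '[[[1,0,0,0,0,0,1],[1,0,0,0,0,0,1],[0.5,0,0,0,0,0,1],[0,0,0,0,0,0,1],[0,0,0,0,0,0,1],[0,0,0,0,0,0,1],[0,0,0,0,0,0,1],[0,0,0,0,0,0,1]]]'

```text
clock: 11.73
tool_pos: [0.6087, -0.1161, 0.3635]
tool_rot: [-0.0, 0.998, -0.058, -0.003]
contact_force: [-10.8, 0.2, 3.4]
grip_width: 0.0
grasp_force: 5.5
```

Request:
arm_command --increments '[[[-10,0,0,0,0,0,1],[-20,0,0,0,0,0,1],[-30,0,0,0,0,0,1],[-20,0,-10,0,0,0,1],[-10,-5,-20,0,0,0,1],[-20,-10,-10,0,0,0,1],[-20,-10,0,0,0,0,1],[-15,-3,0,0,0,0,1]]]'

```text
clock: 12.4
tool_pos: [0.4684, -0.0706, 0.405]
tool_rot: [0.0, 0.998, -0.058, 0.002]
contact_force: [1.2, -0.3, -1.3]
grip_width: -0.0005
grasp_force: 0.0
```

```bash
python3 -c "
from h import *
tip()
from cell import r
c=r.read_camera('side');cv2.imwrite('pics/s5.png',cv2.resize(c['frame'][180:310,190:310,::-1],None,fx=4,fy=4))"
```

```text
t 12.4 tip_m mm [-107.3 -188.9  232. ] rotvec to aligned(tool,deg) [ 0.01 -0.2  -0.08] F [ 1.2 -0.3 -1.3] w -0.0005
```

View pics/s5.png

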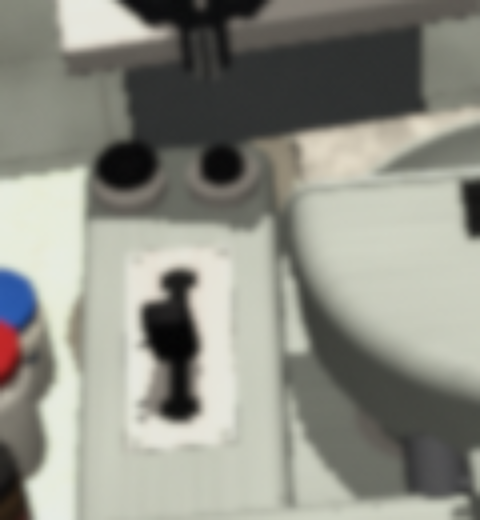

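```bash
python3 - <<'E'
from h import *
S=load("side")
for t in(0,.45,.9):
    a=t-.45
    print(t,[((proj(S,RM@np.array([.02+s*np.sin(a),-.2175,.122+s*np.cos(a)])+[*ORG,0])-[190,180])*4).round() for s in(.04,.113)])
E
```

```text
0 [array([172., 298.]), array([158., 175.])]
0.45 [array([171., 316.]), array([156., 223.])]
0.9 [array([172., 344.]), array([159., 305.])]
```

The lever grip spans about rows 305–360 of the crop, which matches the fast position (predicted 305–344). Next is the start button.

Request:
arm_command --increments '[[[0,0,25,0,0,0,1],[0,0,20,0,0,0,1],[0,0,15,0,0,0,1],[0,0,8,0,0,0,1],[0,0,0,0,0,0,1],[0,0,0,0,0,0,1],[0,0,0,0,0,0,1],[0,0,0,0,0,0,1]]]'

```text
clock: 13.12
tool_pos: [0.4697, -0.0717, 0.3366]
tool_rot: [0.0, 0.998, -0.058, 0.001]
contact_force: [-0.6, -0.0, 0.4]
grip_width: -0.0
grasp_force: 0.0
```

```bash
python3 -c "
from h import *
tip()"
```

```text
t 13.12 tip_m mm [-106.2 -189.9  163.6] rotvec to aligned(tool,deg) [ 0.03 -0.12 -0.11] F [-0.6 -0.   0.4] w -0.0
```

Start button target is about (-109, -189), so I'll correct by x -3 and then press.

Request:
arm_command --increments '[[[-2.5,-1,0,0,0,0,1],[0,0,3,0,0,0,1],[0,0,2,0,0,0,1],[0,0,2,0,0,0,1],[0,0,2,0,0,0,1],[0,0,1.5,0,0,0,1],[0,0,1,0,0,0,1],[0,0,0,0,0,0,1]]]'

```text
clock: 13.78
tool_pos: [0.4667, -0.0701, 0.3287]
tool_rot: [0.001, 0.998, -0.058, 0.002]
contact_force: [-13.5, 3.4, 43.6]
grip_width: -0.0001
grasp_force: 21.5
```

```bash
python3 -c "
from h import *
tip()"
```

```text
t 13.78 tip_m mm [-109.  -188.7  155.7] rotvec to aligned(tool,deg) [ 0.06 -0.23 -0.08] F [-13.5   3.4  43.6] w -0.0001
```

Request:
arm_command --increments '[[[0,0,0,0,0,0,1],[0,0,0,0,0,0,1],[0,0,0,0,0,0,1],[0,0,0,0,0,0,1],[0,0,0,0,0,0,1],[0,0,0,0,0,0,1],[0,0,0,0,0,0,1],[0,0,0,0,0,0,1]]]'

```text
clock: 14.45
tool_pos: [0.4667, -0.0701, 0.3287]
tool_rot: [0.001, 0.998, -0.058, 0.002]
contact_force: [-13.7, 4.3, 42.4]
grip_width: -0.0001
grasp_force: 21.6
```

```bash
python3 - <<'E'
from h import *
tip()
from cell import r
print(r.observe()['ft_torque'])
a=r.read_camera('side')['frame'][170:250,195:285];b=r.read_camera('wrist')['frame']
cv2.imwrite('pics/p.png',np.hstack([cv2.resize(a,(400,400)),cv2.resize(b,(400,400))])[:,:,::-1])
E
```

```text
t 14.45 tip_m mm [-109.  -188.8  155.7] rotvec to aligned(tool,deg) [ 0.06 -0.24 -0.08] F [-13.7   4.3  42.4] w -0.0001
[ 0.658274    2.34899827 -0.02540658]
```

View pics/p.png

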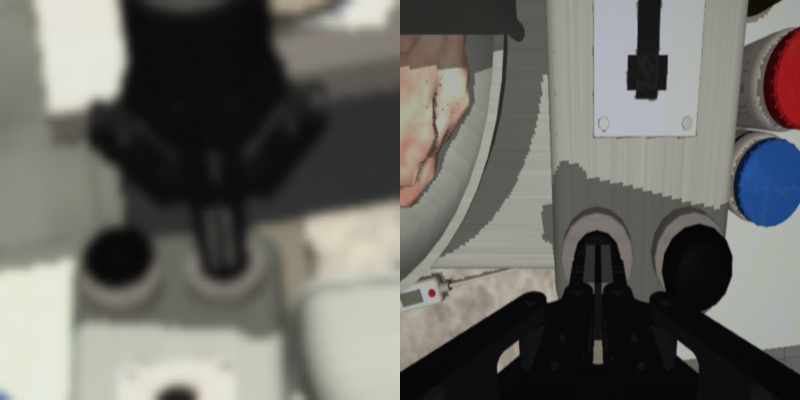

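The fingertips sit centred on the start button, and the moment confirms the force acts at the tip, clear of the stop. I'll check the travel by releasing partway and reading the spring force.

Request:
arm_command --increments '[[[0,0,-2,0,0,0,1],[0,0,-2,0,0,0,1],[0,0,-1,0,0,0,1],[0,0,0,0,0,0,1],[0,0,0,0,0,0,1],[0,0,0,0,0,0,1],[0,0,0,0,0,0,1],[0,0,0,0,0,0,1]]]'

```text
clock: 15.22
tool_pos: [0.467, -0.0703, 0.3294]
tool_rot: [0.0, 0.998, -0.058, 0.0]
contact_force: [-0.9, 0.5, 7.2]
grip_width: -0.0002
grasp_force: 3.9
```

```bash
cat > m.py <<'E'
from h import *
from cell import r
tip();F=[]
for i in range(12): F.append(r.observe()['contact_force']);r.read_camera('side')
print(np.mean(F,0).round(2),np.std(F,0).round(2))
E
python3 m.py
```

```text
t 15.22 tip_m mm [-109.2 -188.7  156.4] rotvec to aligned(tool,deg) [ 0.   -0.03 -0.1 ] F [-0.9  0.5  7.2] w -0.0002
[-1.27  0.78  7.72] [0.28 0.53 0.51]
```

Request:
arm_command --increments '[[[0,0,-2,0,0,0,1],[0,0,0,0,0,0,1],[0,0,0,0,0,0,1],[0,0,0,0,0,0,1],[0,0,0,0,0,0,1],[0,0,0,0,0,0,1],[0,0,0,0,0,0,1],[0,0,0,0,0,0,1]]]'

```text
clock: 16.48
tool_pos: [0.467, -0.0703, 0.3312]
tool_rot: [0.0, 0.998, -0.058, 0.0]
contact_force: [1.1, 0.9, 4.2]
grip_width: 0.0001
grasp_force: 1.9
```

```bash
python3 m.py
```

```text
t 16.48 tip_m mm [-109.2 -188.7  158.2] rotvec to aligned(tool,deg) [ 0.   -0.03 -0.11] F [1.1 0.9 4.2] w 0.0001
[2.15 1.02 3.65] [0.51 0.37 0.45]
```

Request:
arm_command --increments '[[[0,0,-5,0,0,0,1],[0,0,0,0,0,0,1],[0,0,0,0,0,0,1],[0,0,0,0,0,0,1],[0,0,0,0,0,0,1],[0,0,0,0,0,0,1],[0,0,0,0,0,0,1],[0,0,0,0,0,0,1]]]'

```text
clock: 17.75
tool_pos: [0.4668, -0.0703, 0.3361]
tool_rot: [0.0, 0.998, -0.058, -0.0]
contact_force: [-1.1, -0.9, 0.6]
grip_width: 0.0
grasp_force: 0.0
```

```bash
python3 m.py
```

```text
t 17.75 tip_m mm [-109.6 -188.7  163.1] rotvec to aligned(tool,deg) [ 0.    0.02 -0.1 ] F [-1.1 -0.9  0.6] w 0.0
[0.01 0.07 0.09] [0.51 0.5  0.44]
```

At 158.2 mm the spring still pushes back with 3.7 N, so the effective fingertips are about 3 mm longer than nominal. The hard stop I reached was therefore full travel. I'll retreat.

Request:
arm_command --increments '[[[0,0,-20,0,0,0,1],[0,0,-30,0,0,0,1],[0,0,-35,0,0,0,1],[0,0,-35,0,0,0,1],[-20,20,-20,0,0,0,1],[-20,20,0,0,0,0,1],[0,0,0,0,0,0,1],[0,0,0,0,0,0,1]]]'

```text
clock: 19.02
tool_pos: [0.4218, -0.1058, 0.4767]
tool_rot: [0.0, 0.998, -0.06, 0.001]
contact_force: [1.2, -0.1, 0.4]
grip_width: 0.0
grasp_force: 0.0
```

```bash
python3 - <<'E'
from h import *
tip()
from cell import r
c=r.read_camera('side')['frame'];cv2.imwrite('pics/end.png',cv2.resize(c[170:330,150:390],(750,500))[:,:,::-1])
E
```

```text
t 19.02 tip_m mm [-149.9 -229.2  303.7] rotvec to aligned(tool,deg) [ 0.02 -0.07 -0.22] F [ 1.2 -0.1  0.4] w 0.0
```

View pics/end.png

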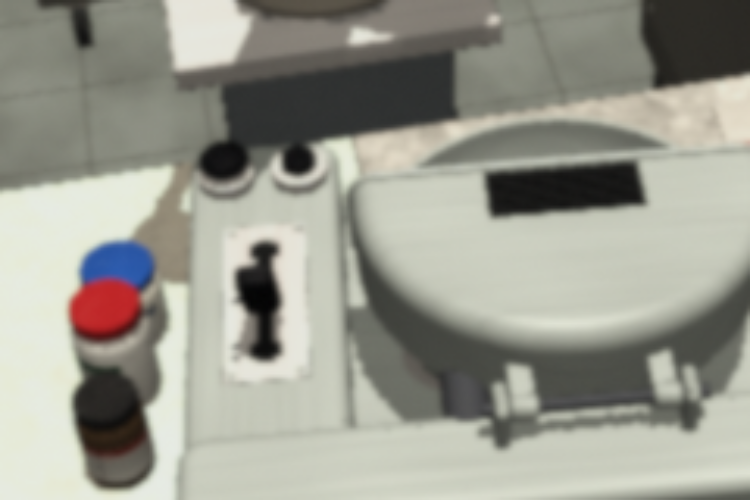

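The hood is shut, with pad corners near (490,175)–(645,205). The lever grip at about (258,290) matches fast, and the bystanders are unmoved.

```bash
python3 -c "
from cell import r
print(r.job_done())"
```

```text
the job is handed in; nothing more can be done
None
```

I shut the hood, set the lever to fast, then pressed the start button right in and finished clear of everything, handing the job in at about 19 s; the hand-in gave no verdict.

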